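# Start the eared flange nut on the fixture's clamp stud

## Task

Pick up the flange nut with the two ears and set it squarely on the threaded stud of the clamping fixture, with its ears about 60 degrees clockwise (seen from above) of the grey strap's length, so that it rests on the start of the thread. Then turn it back anticlockwise until its ears lie along the strap and the thread drops in, and let go so that it sits down level on the stud. Leave the plain hex nut where it is.

Things in the scene. Friction and masses are not known exactly. Their poses are not given: they have to be found in the camera images.
- flange_nut: Loose steel nut, 0.2 kg, 28 mm tall, upright: hexagon 38 mm across flats on a 6 mm thick, 50 mm round flange with two flat ears (26 mm wide, 74 mm tip to tip, each with a dark hole). Origin: centre of the underside; z up; x along the ears (alike after half a turn). Flats face 30, 90, 150... degrees from x. Through bore 27 mm; at its foot two thread lugs on the x axis leave 18 mm.
- nut_ear (a point): Point on the flange nut's underside at the tip of its +x ear, 37 mm from its axis; same axes. Set on the stud with its ears over 35 degrees off the strap's length, the nut's underside rests level with stud_seat. With its ears within 15 degrees of it (either end) the nut, let go, falls freely 9.5 mm onto a 36 mm round shoulder of the stud; it is not screwed.
- stud_seat (a point): Point on the axis of the fixed upright stud, 83.5 mm above the bench, at the top of its thread: two ridges 22 mm over all on the +y and -y sides, gaps along x. Above it a bare nose, 15 mm thick, tapers to 6 mm, 24.5 mm up. The stud stands mid-strap (grey, 130 x 34 mm, top 52 mm above bench); x along the strap, z up. The rest of the fixture, a smooth pin included, is under 75 mm high.
- plain_nut: Bystander: loose plain steel hex nut without flange or ears, 38 mm across flats, 28 mm tall. Origin: centre of the underside. Not to be used. A dark ring gauge, 60 mm across and 20 mm tall, also lies nearby.
Not all that is in view belongs to the job. Leave any green or pink look-alike of the flange_nut alone.

How it is judged:
On the way, in this order (a step that is already met when the one before it is completed fails the run):
1. the flange nut is on the stud, at the start of the thread, its ears 40 to 85 degrees clockwise of the strap's length (horizontal distance between flange_nut and stud_seat below 0.006 m and z of flange_nut in the frame of stud_seat between -0.004 and 0.004 m and angle between flange_nut's own z axis and vertical below 0.2 rad and ((x of nut_ear in the frame of stud_seat above 0 m and y of nut_ear in the frame of stud_seat below 0 m) or (x of nut_ear in the frame of stud_seat below 0 m and y of nut_ear in the frame of stud_seat above 0 m)) and angle between the x axis of flange_nut and the x axis of stud_seat, either way round between 0.7 and 1.484 rad), for 0.2 s.
2. it has been turned back anticlockwise, on the stud, to less than 35 degrees from the strap's length (horizontal distance between flange_nut and stud_seat below 0.006 m and z of flange_nut in the frame of stud_seat below 0.006 m and angle between flange_nut's own z axis and vertical below 0.2 rad and ((x of nut_ear in the frame of stud_seat above 0 m and y of nut_ear in the frame of stud_seat below 0 m) or (x of nut_ear in the frame of stud_seat below 0 m and y of nut_ear in the frame of stud_seat above 0 m)) and angle between the x axis of flange_nut and the x axis of stud_seat, either way round below 0.61 rad).
At the end, for the whole second after the job is handed in: the flange nut has dropped in on the stud: its underside 6.5 to 12 mm below the start of the thread, its axis within 4 mm of the stud's, level within 7 degrees, at rest and let go (horizontal distance between flange_nut and stud_seat below 0.004 m and z of flange_nut in the frame of stud_seat between -0.012 and -0.0065 m and angle between flange_nut's own z axis and vertical below 0.12 rad and linear speed of flange_nut below 0.02 m/s and contact force between flange_nut and the fingers below 0.1 N); the robot touches nothing.
It fails at once if the plain nut is moved by more than 20 mm (distance of plain_nut from where it was at the start of the episode above 0.02 m).
It also fails if it takes over 38 s, if anything falls off the work surface, if the arm or the gripper's body presses on something with over 40 N, if the wrist force passes 120 N, or if a joint passes its speed limit or range.

## Robot

A 6-joint arm with a two-finger parallel gripper is mounted at the origin on the work surface. World frame = base frame: x ahead of the robot, y to its left, z up, the work surface at z = 0. Lengths are in m, angles in rad, forces in N, time in s.
With the tool pointing down it reaches from about 0.35 to 0.775 m from the base axis. Payload 5.5 kg.
Tool frame: the origin (TCP) lies midway between the tips of the shut fingers; the grasp point (between the pads) lies 19 mm behind it; z points along the fingers, y is the line along which they close (so a half turn about z gives the same grasp; the last joint's range is limited). The gripper opens to 85 mm and grips with 20 to 120 N. Pads are 22 mm wide; open, the fingers measure 114 mm over their backs; the gripper's body (76 mm by 85 mm) begins 54 mm behind the grasp point. The pads swing forward as they close: fully open they stand 13 mm farther back than shut.
Start: joints at [-1.464, 0.313, 0.046, 1.304, 0, 1.431], TCP at [0.14, -0.558, 0.231] pointing down, gripper open.
Joint ranges: [-2.76, 2.76], [-0.86, 1.69], [-1.03, 1.26], [-2.2, 2.34], [-1.47, 1.5], [-3.14, 3.14]. Speed limits (rad/s): [2.57, 2.57, 3.14, 3.14, 3.14, 3.14].

## Interface

Orientations are given as a unit quaternion [w, x, y, z].
In Python, from workcell import env gives the robot as it stands. The module is installed in compiled form; this text tells all that it offers.
- The arm moves only by the tool carry_out, never from a script. Its argument "series" is a list of rows, each an object with "delta_rot": the turn, a rotation vector about the world's x, y, z normalised to -1 to 1, where 1 is 0.1 rad, a list of three; "travel": the shift along the world's x, y, z normalised to -1 to 1, where 1 is 0.025 m, a list of three; "fingers": the closure, from -1 (fully open) to 1 (shut). In form: [{"delta_rot": [ax, ay, az], "travel": [tx, ty, tz], "fingers": fingers}, ...]. A call has 1 to 5 rows; each row shifts and turns the commanded pose from where the row before left it; what a row does not reach is not made up. A row lasts 1/8 s, in which the tool goes at most 62.5 mm and 10.7 degrees, less where a joint would pass 70% of its speed; a pose out of reach is approached as far as the arm can. A call with a number of a shift or a turn outside -1 to 1 is refused whole. A call with a gripper value outside its range is refused whole. The fingers move at their own pace and stop on an object; "squeeze" is the grip in N (left out, the last holds). Time passes only in rows, so rows that do not move let the fingers close. It gives the time, the measured TCP pose, the force, the opening and the grip force at its end, in the units of the state.
- env.get_state(): the state, without advancing time (a new reading comes with each control period).
- env.read_camera(name): name is "side" or "top"; returns a dict with "color" (480x640x3 uint8, red, green, blue), "fx", "fy", "cx", "cy" (pixels), "world_from_camera" (4x4, takes a point from camera to world coordinates). Camera axes: x right, y up, looking along -z (the intrinsics and any distortion apply to the point x, -y, -z); pixel columns grow to the right and rows downward; lengths in m; the calibration is good to about 2 mm. A picture is of the moment at which its call begins. There is no depth.
- env.hand_in(): hands the job in; it is judged then, once.
The state is a dict: "clock": time; "joint_pos": joint angles; "qvel": joint speeds; "tau": joint torques, N m; "tcp_pos": TCP position; "orientation": TCP orientation; "wrist_force": force on the tool from outside, world axes, zero at the start; "ft_torque": the same for the moment, N m; "finger_gap": finger opening in m; "grip_force": force on a finger pad.
Only numpy, scipy, OpenCV 4.12 (cv2) and the standard library are available. Lean on these libraries where they do the work, as an engineer would, in place of code of your own. Each camera call takes 0.05 s, during which the arm holds its last target. There are 200 camera calls.

## Working session

There is one attempt and no reset: what is moved stays moved. The work goes in short steps, Python scripts to look and compute and a tool call to move; the robot and the scene stay as the last step left them, time stands still between calls to the robot, and variables do not carry over. Pictures are saved under pics/ and viewed, at most 10 in all, crops included, and the job is handed in when it is done.

Besides the shell and the picture viewer there is one more tool, called by a JSON object that holds its "name" and its "arguments". carry_out: Moves the arm, as the interface text tells. Its arguments: {"type":"object","properties":{"series":{"type":"array","items":{"type":"object","properties":{"delta_rot":{"type":"array","items":{"type":"number"}},"travel":{"type":"array","items":{"type":"number"}},"fingers":{"type":"number"}}}},"squeeze":{"type":"number"}},"required":["series"]}

```bash
mkdir -p pics; python3 - <<'E'
from workcell import env
import cv2,numpy as np,pickle
s=env.get_state();print(s['clock'],s['tcp_pos'],s['orientation'],s['finger_gap'])
for n in('top','side'):
    c=env.read_camera(n);pickle.dump(c,open(f'{n}0.pkl','wb'))
    print(n,[k for k in c if k!='color'],c['fx'],c['fy'],c['cx'],c['cy'],np.round(c['world_from_camera'],3).tolist(), c.get('distortion'))
    cv2.imwrite(f'pics/{n}0.png',c['color'][...,::-1])
E
```

```text
0.0 [ 0.14042267 -0.55708476  0.23041828] [-8.93555854e-04  9.92394599e-01  1.23094116e-01  2.33844518e-05] 0.08527993960649537
top ['fx', 'fy', 'cx', 'cy', 'world_from_camera'] 511.8272912699896 511.8272912699896 315.5147314569323 237.13814631430756 [[0.002, 0.996, -0.085, 0.45], [-1.0, 0.0, -0.018, -0.054], [-0.018, 0.085, 0.996, 1.11], [0.0, 0.0, 0.0, 1.0]] None
side ['fx', 'fy', 'cx', 'cy', 'world_from_camera'] 476.7010508667196 476.7010508667196 323.20292865549015 241.8841825463976 [[0.997, 0.037, -0.06, 0.477], [-0.069, 0.718, -0.693, -0.652], [0.018, 0.695, 0.719, 0.753], [0.0, 0.0, 0.0, 1.0]] None
```

View pics/top0.png

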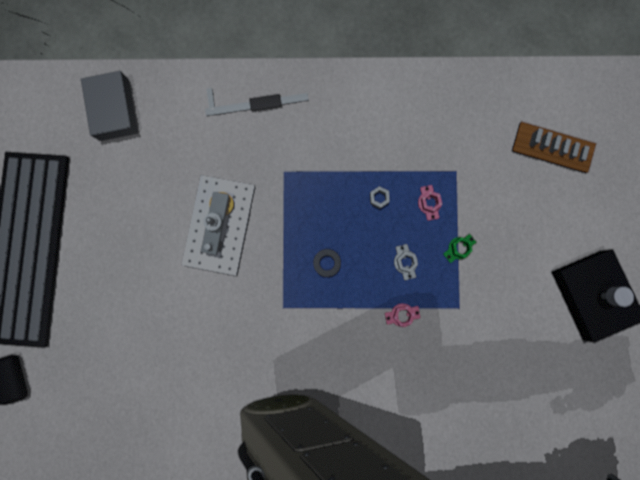

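View pics/side0.png

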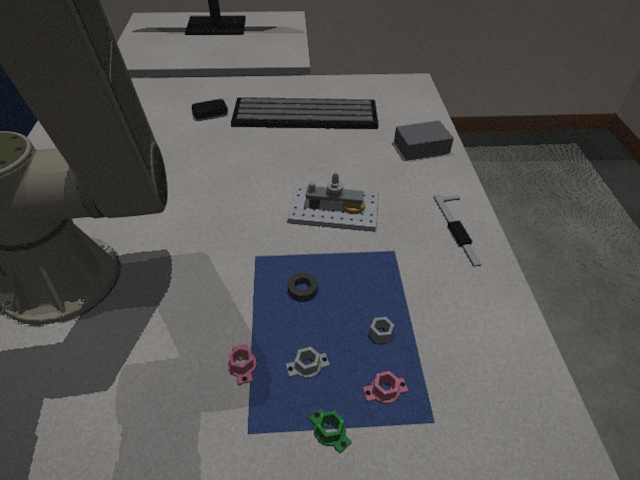

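The top view shows the flange nut at about (405,262), the plain nut at (380,198), the ring at (327,263) and the stud at about (213,222). In the side view the flange nut is at (307,362) and the stud tip at (335,178). Next I'll zoom both views in one composite.

```bash
cat > h.py <<'E'
import numpy as np,cv2,pickle
def load(n,k=0): return pickle.load(open(f'{n}{k}.pkl','rb'))
def ray(c,u,v):
    T=np.array(c['world_from_camera']);d=np.array([(u-c['cx'])/c['fx'],-(v-c['cy'])/c['fy'],-1.])
    return T[:3,3],T[:3,:3]@d
def plane(c,u,v,z):
    o,d=ray(c,u,v);return o+d*(z-o[2])/d[2]
def proj(c,p):
    T=np.array(c['world_from_camera']);q=T[:3,:3].T@(np.array(p)-T[:3,3])
    return np.array([c['cx']+c['fx']*q[0]/-q[2],c['cy']-c['fy']*q[1]/-q[2]])
def tri(a,pa,b,pb):
    o1,d1=ray(a,*pa);o2,d2=ray(b,*pb)
    s=np.linalg.lstsq(np.c_[d1,-d2],o2-o1,rcond=None)[0]
    p,q=o1+d1*s[0],o2+d2*s[1];return (p+q)/2,np.linalg.norm(p-q)
def crop(c,u,v,w,h,k):
    return cv2.resize(c['color'][v:v+h,u:u+w,::-1],None,fx=k,fy=k,interpolation=cv2.INTER_CUBIC)
E
python3 - <<'E'
from h import *
t,s=load('top'),load('side')
A=np.vstack([np.hstack([crop(t,178,168,80,60*2,5)[:300*2][:,:400]]) ])
A=np.hstack([crop(t,178,170,80,110,5),crop(s,285,165,100,70,4)[:280].repeat(1,0)[:,:400] if 0 else np.vstack([crop(s,285,168,100,68,4),crop(t,380,235,50,34,8)[:272,:400]])[:550,:400].copy() ][:1]+[np.vstack([crop(s,285,168,100,68,4),crop(t,385,240,50,34,8)])[:550]] if 0 else [crop(t,178,170,80,110,5),np.vstack([cv2.resize(crop(s,285,168,100,68,4),(400,272)),cv2.resize(crop(t,380,240,50,50,5),(278,278))[:, :].copy() if 0 else cv2.copyMakeBorder(crop(t,380,238,50,46,6),0,2,0,100,cv2.BORDER_CONSTANT)])])
cv2.imwrite('pics/c0.png',A);print(A.shape)
# nut mask: neither blue mat
hsv=cv2.cvtColor(t['color'],cv2.COLOR_RGB2HSV)
sub=hsv[230:292,380:432];m=((sub[...,1]<90)&(sub[...,2]>90)).astype(np.uint8)
n,l,st,ce=cv2.connectedComponentsWithStats(m);i=1+np.argmax(st[1:,4]);print(st[i],ce[i]+[380,230])
E
```

```text
(550, 800, 3)
[ 14  14  24  37 478] [404.92468619 261.76778243]
```

View pics/c0.png

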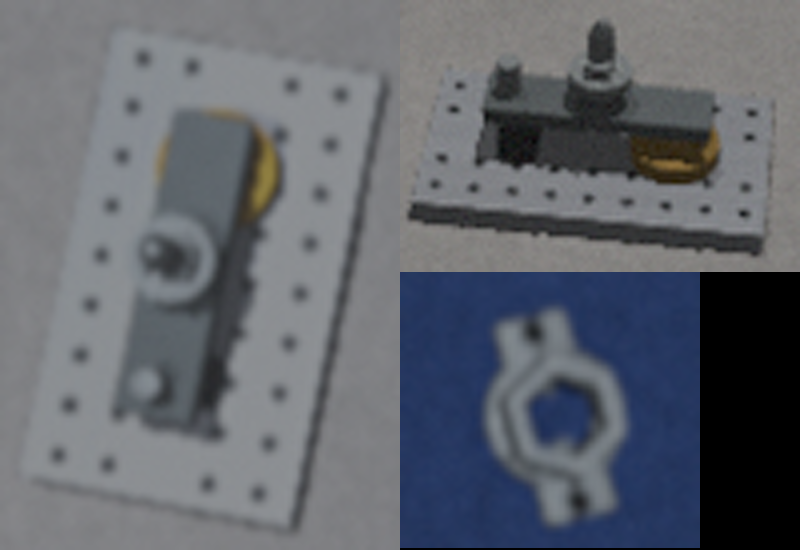

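The crops show the nut's ear holes at about (402.5,248) and (409.7,276) in the top view. The stud's nose tip is at about (208.5,219.5) top and (335,173.5) side, and the shoulder is near (213.4,221.8) top.

```bash
python3 - <<'E'
from h import *
t,s=load('top'),load('side')
hsv=cv2.cvtColor(t['color'],cv2.COLOR_RGB2HSV)
f=lambda x,y,k,u,v:((x+.5)/k-.5+u,(y+.5)/k-.5+v)
# nut from holes
h1=plane(t,*f(135,60,6,380,238),.006);h2=plane(t,*f(178,228,6,380,238),.006)
d=h1-h2;print('holes',h1,h2,'mid',(h1+h2)/2,'dist',np.hypot(*d[:2]),'ang',np.degrees(np.arctan2(d[1],d[0]))%180)
# side view mask of the nut -> also holes; bounding check
for n,c,(x0,y0,x1,y1) in(('top',t,(380,235,432,290)),('side',s,(275,335,340,385))):
    g=cv2.cvtColor(c['color'],cv2.COLOR_RGB2HSV)[y0:y1,x0:x1]
    m=((g[...,1]<100)&(g[...,2]>70)).astype(np.uint8)
    k,l,st,ce=cv2.connectedComponentsWithStats(m);i=1+np.argmax(st[1:,4])
    pts=np.argwhere(l==i)[:,::-1]+[x0,y0]; 
    a=np.array([plane(c,u,v,.006)[:2] for u,v in pts]);(ctr,sz,an)=cv2.minAreaRect(a.astype(np.float32)*1000)
    print(n,st[i],ctr,sz,an)
# stud tip triangulation
tt=f(152,245,5,178,170);ss=f(201,24,4,285,168)
p,e=tri(t,tt,s,ss);print('tip',p,'err',e,'top@.108',plane(t,*tt,.106),'side',plane(s,*ss,.106))
print('shoulder top', plane(t,*f(177,259,5,178,170),.074))
tc=[f(175,110,5,178,170),f(250,122,5,178,170),f(115,408,5,178,170),f(193,425,5,178,170)]
P=[plane(t,*q,.052) for q in tc];print(np.round(P,4))
for a,b in((0,2),(1,3),(0,1),(2,3)):
    d=P[a]-P[b];print(a,b,np.hypot(*d[:2]),np.degrees(np.arctan2(d[1],d[0]))%180)
print('centre',np.mean(P,0))
# plate hole row direction at z~.02
q=[plane(t,*f(x,y,5,178,170),.012) for x,y in((341,94),(258,494),(144,58),(58,455))]
for a,b in((0,1),(2,3)):
    d=q[a]-q[b];print('plate',np.hypot(*d[:2]),np.degrees(np.arctan2(d[1],d[0]))%180)
E
```

```text
holes [ 0.52142696 -0.22039938  0.006     ] [ 0.46127368 -0.23496671  0.006     ] mid [ 0.49135032 -0.22768304  0.006     ] dist 0.06189203657305478 ang 13.613242986267375
top [ 14   9  24  37 537] (490.508056640625, -227.3353729248047) (49.31396484375, 77.40837860107422) 89.35477447509766
side [ 10  11  45  31 552] (489.736083984375, -222.3531494140625) (75.10379028320312, 58.44332504272461) 15.684082984924316
tip [0.57159951 0.17765706 0.10620088] err 0.0014194350917512725 top@.108 [0.57233876 0.17770649 0.106     ] side [0.57091202 0.17782526 0.106     ]
shoulder top [0.5704671  0.17471205 0.074     ]
[[0.636  0.1816 0.052 ]
 [0.6308 0.1499 0.052 ]
 [0.5107 0.2043 0.052 ]
 [0.5036 0.1716 0.052 ]]
0 2 0.1273039991170556 169.73558916377183
1 3 0.12901200236492505 170.32794807329753
0 1 0.03208495767825383 80.7885539310904
2 3 0.0334318028965067 77.83034806533193
centre [0.57028277 0.17684651 0.052     ]
plate 0.1770991161645944 169.1097795320365
plate 0.1765365538076417 168.97012228653585
```

The measurements hold up: hole spacing is 62 mm, the strap measures 128 x 33 mm and the tip is at z = 0.106. That puts the nut at (0.491, -0.228) with its ears at about 13.8°. The stud is at (0.571, 0.177) with the strap at -10°. The gripper's closing line already matches the nut's flats.

{"name": "carry_out", "arguments": {"series": [{"delta_rot": [0, 0, 0], "travel": [1, 0.94, 0], "fingers": -1}, {"delta_rot": [0, 0, 0], "travel": [1, 0.94, 0], "fingers": -1}, {"delta_rot": [0, 0, 0], "travel": [1, 0.94, 0], "fingers": -1}, {"delta_rot": [0, 0, 0], "travel": [1, 0.94, 0], "fingers": -1}, {"delta_rot": [0, 0, 0], "travel": [1, 0.94, 0], "fingers": -1}], "squeeze": 60}}

```text
clock: 0.72
tcp_pos: [0.2661, -0.439, 0.2309]
orientation: [-0.0, 0.992, 0.123, -0.0]
wrist_force: [-0.0, -0.4, 0.2]
finger_gap: 0.0856
grip_force: 0.0
```

{"name": "carry_out", "arguments": {"series": [{"delta_rot": [0, 0, 0], "travel": [1, 0.94, 0], "fingers": -1}, {"delta_rot": [0, 0, 0], "travel": [1, 0.94, 0], "fingers": -1}, {"delta_rot": [0, 0, 0], "travel": [1, 0.94, 0], "fingers": -1}, {"delta_rot": [0, 0, 0], "travel": [1, 0.94, 0], "fingers": -1}, {"delta_rot": [0, 0, 0], "travel": [1, 0.94, 0], "fingers": -1}]}}

```text
clock: 1.35
tcp_pos: [0.391, -0.3216, 0.2309]
orientation: [-0.0, 0.992, 0.123, -0.0]
wrist_force: [0.1, -0.6, -1.0]
finger_gap: 0.0853
grip_force: 0.0
```

{"name": "carry_out", "arguments": {"series": [{"delta_rot": [0, 0, 0], "travel": [1, 0.94, -0.8], "fingers": -1}, {"delta_rot": [0, 0, 0], "travel": [1, 0.94, -0.8], "fingers": -1}, {"delta_rot": [0, 0, 0], "travel": [1, 0.94, -0.8], "fingers": -1}, {"delta_rot": [0, 0, 0], "travel": [1, 0.94, -0.8], "fingers": -1}, {"delta_rot": [0, 0, 0], "travel": [0, 0, 0], "fingers": -1}]}}

```text
clock: 1.98
tcp_pos: [0.4903, -0.2263, 0.1491]
orientation: [-0.001, 0.992, 0.125, -0.002]
wrist_force: [-0.5, -0.9, -0.2]
finger_gap: 0.0854
grip_force: 0.0
```

{"name": "carry_out", "arguments": {"series": [{"delta_rot": [0, 0, 0], "travel": [0.04, -0.05, -1], "fingers": -1}, {"delta_rot": [0, 0, 0], "travel": [0, 0, -1], "fingers": -1}, {"delta_rot": [0, 0, 0], "travel": [0, 0, -1], "fingers": -1}, {"delta_rot": [0, 0, 0], "travel": [0, 0, -1], "fingers": -1}, {"delta_rot": [0, 0, 0], "travel": [0, 0, 0], "fingers": -1}]}}

```text
clock: 2.6
tcp_pos: [0.4895, -0.2296, 0.0499]
orientation: [-0.001, 0.992, 0.123, -0.002]
wrist_force: [0.4, -0.0, -0.4]
finger_gap: 0.0854
grip_force: 0.0
```

```bash
python3 - <<'E'
from workcell import env
from h import *
s=env.get_state();print(s['clock'],s['tcp_pos'],np.degrees(s['joint_pos']))
c=env.read_camera('side');pickle.dump(c,open('side1.pkl','wb'));cv2.imwrite('pics/s1.png',crop(c,225,270,160,120,5))
print(proj(c,s['tcp_pos']))
E
```

```text
2.6 [ 0.48954625 -0.22957091  0.04993513] [-3.36209857e+01  2.14855220e+01 -1.92402394e+01  4.95022866e+01
 -2.05853325e-02  1.32291041e+02]
[306.13496028 352.0787638 ]
```

View pics/s1.png

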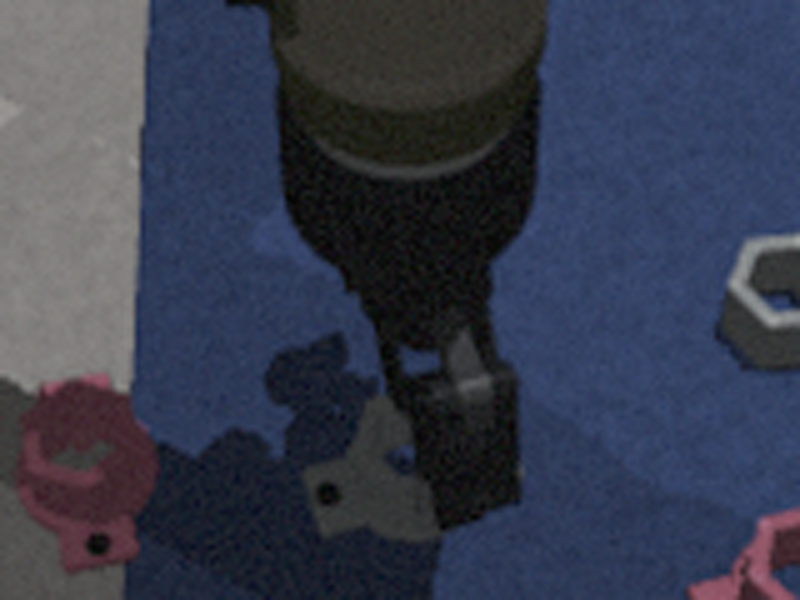

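The side view shows the open gripper over the nut, with the near finger's tip edge at about crop (440–520, 530–500). I'll check that against where the edge should project.

```bash
python3 - <<'E'
from h import *
c=load('side',1);p=np.array([.4895,-.2296,.0499])
a=np.radians(-76);yv=np.array([np.cos(a),np.sin(a),0]);xv=np.array([-yv[1],yv[0],0])
for o in(.0427,.057):
  for w in(-.011,.011):
    q=proj(c,p+yv*o+xv*w+[0,0,.013]);print(o,w,(q-[225,270]+.5)*5)
print('nut', (proj(c,[.4913,-.2277,.028])-[225,270])*5,[((proj(c,[.4913+s*.031*.971,-.2277+s*.031*.238,.006])-[225,270]+.5)*5).round() for s in(-1,1)])
E
```

```text
0.0427 -0.011 [412.68425486 513.06067954]
0.0427 0.011 [478.49243475 494.43452065]
0.057 -0.011 [425.66556641 552.48832378]
0.057 0.011 [492.20814095 533.37021187]
nut [411.07511621 439.22223968] [array([328., 498.]), array([499., 451.])]
```

```bash
python3 - <<'E'
from h import *
c=load('side',1);a=crop(c,275,310,64,76,7).astype(float)
a=np.clip((a/255)**.45*255*1.1,0,255).astype(np.uint8)
p=np.array([.4895,-.2296,.0499]);an=np.radians(-76);yv=np.array([np.cos(an),np.sin(an),0]);xv=np.array([-yv[1],yv[0],0])
for o in(.0427,.057):
  for h in(.013,.053):
    q=[tuple(int(v) for v in (proj(c,p+yv*o+xv*w+[0,0,h])-[275,310]+.5)*7) for w in(-.011,.011)];cv2.line(a,q[0],q[1],(0,0,255) if o>.05 else (0,255,0),1)
cv2.imwrite('pics/s1b.png',a)
E
```

```text
(no output)
```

View pics/s1b.png

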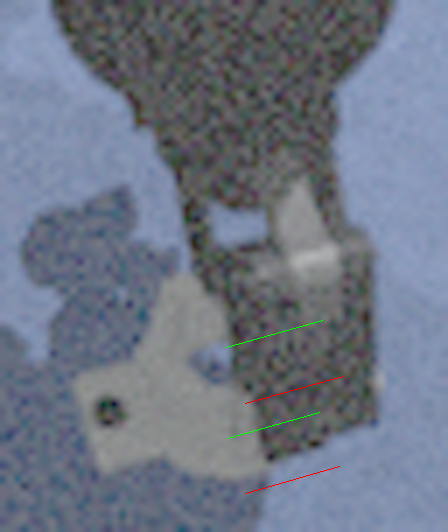

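The near finger's tip sits about 6 px right of the prediction. Shutting the fingers here, above the nut, will show where the TCP really is.

{"name": "carry_out", "arguments": {"series": [{"delta_rot": [0, 0, 0], "travel": [0, 0, 0], "fingers": 1}, {"delta_rot": [0, 0, 0], "travel": [0, 0, 0], "fingers": 1}, {"delta_rot": [0, 0, 0], "travel": [0, 0, 0], "fingers": 1}, {"delta_rot": [0, 0, 0], "travel": [0, 0, 0], "fingers": 1}, {"delta_rot": [0, 0, 0], "travel": [0, 0, 0], "fingers": 1}]}}

```text
clock: 3.28
tcp_pos: [0.4915, -0.2298, 0.0514]
orientation: [0.0, 0.992, 0.123, 0.0]
wrist_force: [-0.2, 1.0, -0.0]
finger_gap: 0.0001
grip_force: 0.0
```

```bash
python3 - <<'E'
from workcell import env
from h import *
s=env.get_state();print(s['clock'],s['tcp_pos'],s['orientation'],s['finger_gap'])
c=env.read_camera('side');pickle.dump(c,open('side2.pkl','wb'));a=crop(c,265,300,84,90,6).astype(float)
a=np.clip((a/255)**.45*255*1.1,0,255).astype(np.uint8)
p=s['tcp_pos'];an=np.radians(-76);yv=np.array([np.cos(an),np.sin(an),0]);xv=np.array([-yv[1],yv[0],0])
for o in(-.014,0,.014):
    q=[tuple(int(v) for v in (proj(c,p+yv*o+xv*w)-[265,300]+.5)*6) for w in(-.011,.011)];cv2.line(a,q[0],q[1],(0,0,255),1)
cv2.imwrite('pics/s2.png',a)
E
```

```text
3.275 [ 0.49149099 -0.22981603  0.0514345 ] [7.54754346e-05 9.92388241e-01 1.23148580e-01 3.37648392e-05] 0.0001463559393630282
```

View pics/s2.png

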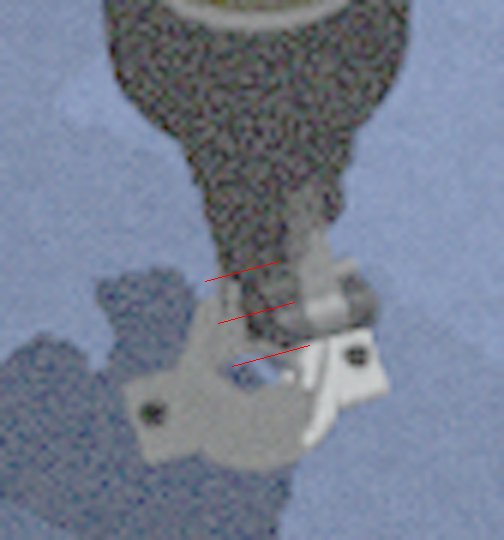

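The shut fingers overlap the predicted TCP to within a few millimetres, and the rest of the shift is the near finger's outer linkage. Both ear holes also appear where predicted, at crop (152,413) and (357,355). Next: open, descend and grip.

{"name": "carry_out", "arguments": {"series": [{"delta_rot": [0, 0, 0], "travel": [-0.04, 0.04, 0], "fingers": -1}, {"delta_rot": [0, 0, 0], "travel": [-0.04, 0.04, 0], "fingers": -1}, {"delta_rot": [0, 0, 0], "travel": [0, 0, 0], "fingers": -1}, {"delta_rot": [0, 0, 0], "travel": [0, 0, 0], "fingers": -1}, {"delta_rot": [0, 0, 0], "travel": [0, 0, 0], "fingers": -1}]}}

```text
clock: 3.95
tcp_pos: [0.4895, -0.2279, 0.0513]
orientation: [0.0, 0.992, 0.123, 0.0]
wrist_force: [0.9, 0.6, 0.1]
finger_gap: 0.0856
grip_force: 0.0
```

{"name": "carry_out", "arguments": {"series": [{"delta_rot": [0, 0, 0], "travel": [0, 0, -0.6], "fingers": -1}, {"delta_rot": [0, 0, 0], "travel": [0, 0, -0.6], "fingers": -1}, {"delta_rot": [0, 0, 0], "travel": [0, 0, -0.52], "fingers": -1}, {"delta_rot": [0, 0, 0], "travel": [0, 0, 0], "fingers": -1}]}}

```text
clock: 4.45
tcp_pos: [0.4882, -0.227, 0.0065]
orientation: [-0.001, 0.992, 0.123, -0.001]
wrist_force: [0.1, 0.4, -0.2]
finger_gap: 0.0852
grip_force: 0.0
```

{"name": "carry_out", "arguments": {"series": [{"delta_rot": [0, 0, 0], "travel": [0, 0, 0], "fingers": 1}, {"delta_rot": [0, 0, 0], "travel": [0, 0, 0], "fingers": 1}, {"delta_rot": [0, 0, 0], "travel": [0, 0, 0], "fingers": 1}, {"delta_rot": [0, 0, 0], "travel": [0, 0, 0], "fingers": 1}, {"delta_rot": [0, 0, 0], "travel": [0, 0, 0], "fingers": 1}]}}

```text
clock: 5.08
tcp_pos: [0.4901, -0.2282, 0.0091]
orientation: [0.001, 0.992, 0.123, 0.001]
wrist_force: [0.3, 0.5, 5.7]
finger_gap: 0.0367
grip_force: 62.3
```

Gripped at a 37 mm gap. Now lift, then carry the nut across while turning it +96°.

{"name": "carry_out", "arguments": {"series": [{"delta_rot": [0, 0, 0], "travel": [0, 0, 0.5], "fingers": 1}, {"delta_rot": [0, 0, 0], "travel": [0, 0, 1], "fingers": 1}, {"delta_rot": [0, 0, 0], "travel": [0, 0, 1], "fingers": 1}, {"delta_rot": [0, 0, 0], "travel": [0, 0, 1], "fingers": 1}, {"delta_rot": [0, 0, 0], "travel": [0, 0, 1], "fingers": 1}]}}

```text
clock: 5.7
tcp_pos: [0.489, -0.2276, 0.1218]
orientation: [-0.0, 0.992, 0.123, -0.0]
wrist_force: [0.2, -0.2, -1.7]
finger_gap: 0.0367
grip_force: 61.4
```

{"name": "carry_out", "arguments": {"series": [{"delta_rot": [0, 0, 0.985], "travel": [0.19, 0.953, 1], "fingers": 1}, {"delta_rot": [0, 0, 0.985], "travel": [0.19, 0.953, 0.5], "fingers": 1}, {"delta_rot": [0, 0, 0.985], "travel": [0.19, 0.953, 0], "fingers": 1}, {"delta_rot": [0, 0, 0.985], "travel": [0.19, 0.953, 0], "fingers": 1}, {"delta_rot": [0, 0, 0.985], "travel": [0.19, 0.953, 0], "fingers": 1}]}}

```text
clock: 6.32
tcp_pos: [0.5128, -0.1078, 0.1585]
orientation: [-0.0, 0.932, 0.363, -0.0]
wrist_force: [0.4, -0.9, -2.6]
finger_gap: 0.0367
grip_force: 61.5
```

{"name": "carry_out", "arguments": {"series": [{"delta_rot": [0, 0, 0.985], "travel": [0.19, 0.953, 0], "fingers": 1}, {"delta_rot": [0, 0, 0.985], "travel": [0.19, 0.953, 0], "fingers": 1}, {"delta_rot": [0, 0, 0.985], "travel": [0.19, 0.953, 0], "fingers": 1}, {"delta_rot": [0, 0, 0.985], "travel": [0.19, 0.953, 0], "fingers": 1}, {"delta_rot": [0, 0, 0.985], "travel": [0.19, 0.953, 0], "fingers": 1}]}}

```text
clock: 6.95
tcp_pos: [0.5365, 0.0112, 0.1584]
orientation: [-0.0, 0.815, 0.579, -0.0]
wrist_force: [0.2, -0.1, -1.7]
finger_gap: 0.0372
grip_force: 61.5
```

{"name": "carry_out", "arguments": {"series": [{"delta_rot": [0, 0, 0.985], "travel": [0.19, 0.953, 0], "fingers": 1}, {"delta_rot": [0, 0, 0.985], "travel": [0.19, 0.953, 0], "fingers": 1}, {"delta_rot": [0, 0, 0.985], "travel": [0.19, 0.953, 0], "fingers": 1}, {"delta_rot": [0, 0, 0.985], "travel": [0.19, 0.953, 0], "fingers": 1}, {"delta_rot": [0, 0, 0.985], "travel": [0.19, 0.953, 0], "fingers": 1}]}}

```text
clock: 7.58
tcp_pos: [0.5603, 0.1302, 0.1584]
orientation: [-0.0, 0.65, 0.76, -0.0]
wrist_force: [-0.0, 0.1, -1.3]
finger_gap: 0.0369
grip_force: 61.5
```

{"name": "carry_out", "arguments": {"series": [{"delta_rot": [0, 0, 0.985], "travel": [0.19, 0.953, 0], "fingers": 1}, {"delta_rot": [0, 0, 0.985], "travel": [0.19, 0.953, 0], "fingers": 1}, {"delta_rot": [0, 0, 0], "travel": [0, 0, 0], "fingers": 1}, {"delta_rot": [0, 0, 0], "travel": [0, 0, 0], "fingers": 1}]}}

```text
clock: 8.07
tcp_pos: [0.5697, 0.1767, 0.1582]
orientation: [-0.0, 0.573, 0.819, -0.001]
wrist_force: [-0.0, -0.5, -2.2]
finger_gap: 0.0369
grip_force: 61.4
```

```bash
python3 - <<'E'
from workcell import env
from h import *
s=env.get_state();print(s['clock'],s['tcp_pos'],s['orientation'],s['finger_gap'],np.degrees(s['joint_pos']))
o=s['orientation'];print('yaw',np.degrees(2*np.arctan2(o[2],o[1])))
c=env.read_camera('side');pickle.dump(c,open('side3.pkl','wb'));pickle.dump(s,open('s3.pkl','wb'))
a=crop(c,280,110,110,100,6).astype(float)
cv2.imwrite('pics/s3.png',np.clip((a/255)**.6*255*1.1,0,255).astype(np.uint8))
E
```

```text
8.075 [0.56971091 0.17672039 0.15817416] [-1.72700832e-04  5.73399520e-01  8.19275720e-01 -5.05131119e-04] 0.0368930291465113 [ 9.53982516e+00  2.20420647e+01 -1.83703622e+00  6.61755987e+01
 -2.73883720e-02  7.95151026e+01]
yaw 110.02473566544356
```

View pics/s3.png

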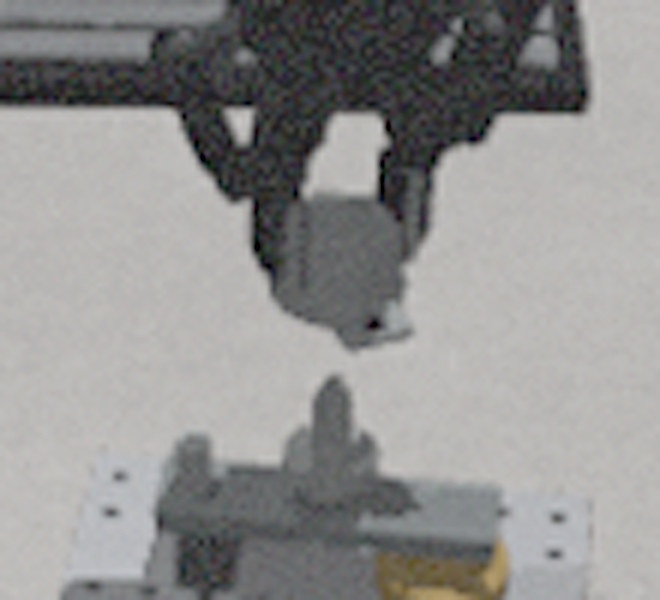

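The side view shows the nut held level above the stud, with its near ear hole at crop (373,323). The stud tip is at (335,377).

```bash
python3 - <<'E'
from h import *
c=load('side',3);s=load('s',3) if 0 else pickle.load(open('s3.pkl','rb'));p=s['tcp_pos']
f=lambda x,y:((x+.5)/6-.5+280,(y+.5)/6-.5+110)
h=plane(c,*f(373,323),.155);n=h[:2]-.031*np.array([np.cos(np.radians(-70)),np.sin(np.radians(-70))])
print('hole',h,'nut',n,'nut-tcp',n-p[:2])
for y,z in((377,.108),):print('tip',plane(c,*f(335,y),z))
# axis column lower on nose: x at v=430
for x,y in((334,400),(332,440)):print(plane(c,*f(x,y),.1))
# hex body: flat left/right edges; predicted silhouette of nut centre at bottom/top
for z in(.149,.177):print('tcp axis',(proj(c,[p[0],p[1],z])-[280,110]+.5)*6)
g=cv2.cvtColor(c['color'],cv2.COLOR_RGB2GRAY)
for v in(172,176,180,184):print(v,g[v,284:400:1][30:80].tolist()) if v==176 else 0
for z in (.0835,.108):print('stud .571,.177',(proj(c,[.571,.177,z])-[280,110]+.5)*6)
E
```

```text
hole [0.58100616 0.14845602 0.155     ] nut [0.57040353 0.17758649] nut-tcp [0.00069263 0.0008661 ]
tip [0.57217557 0.17947136 0.108     ]
[0.57181196 0.17618593 0.1       ]
[0.56909229 0.1531067  0.1       ]
tcp axis [333.41283333 289.99093801]
tcp axis [336.27338413 223.77515844]
176 [127, 130, 130, 126, 130, 127, 126, 128, 123, 129, 130, 131, 129, 127, 127, 123, 124, 121, 72, 43, 45, 45, 51, 41, 84, 133, 130, 128, 131, 129, 131, 126, 127, 127, 126, 131, 127, 132, 128, 130, 129, 129, 129, 127, 127, 123, 126, 128, 129, 130]
stud .571,.177 [330.54145309 434.50284647]
stud .571,.177 [332.87645266 381.76888011]
```

Nut (0.5704, 0.1776) against stud of about (0.572, 0.1775): a 1.5 mm correction, then a stepwise descent.

{"name": "carry_out", "arguments": {"series": [{"delta_rot": [0, 0, 0], "travel": [0.06, 0, -0.5], "fingers": 1}, {"delta_rot": [0, 0, 0], "travel": [0, 0, -0.8], "fingers": 1}, {"delta_rot": [0, 0, 0], "travel": [0, 0, -0.5], "fingers": 1}, {"delta_rot": [0, 0, 0], "travel": [0, 0, -0.3], "fingers": 1}, {"delta_rot": [0, 0, 0], "travel": [0, 0, 0], "fingers": 1}]}}

```text
clock: 8.75
tcp_pos: [0.5711, 0.1772, 0.1051]
orientation: [-0.001, 0.573, 0.82, -0.0]
wrist_force: [-0.6, 2.0, -2.2]
finger_gap: 0.0367
grip_force: 61.5
```

{"name": "carry_out", "arguments": {"series": [{"delta_rot": [0, 0, 0], "travel": [0, 0, -0.2], "fingers": 1}, {"delta_rot": [0, 0, 0], "travel": [0, 0, -0.12], "fingers": 1}, {"delta_rot": [0, 0, 0], "travel": [0, 0, 0], "fingers": 1}]}}

```text
clock: 9.12
tcp_pos: [0.5719, 0.1775, 0.0978]
orientation: [0.0, 0.573, 0.82, 0.0]
wrist_force: [-0.3, 3.7, -2.3]
finger_gap: 0.0366
grip_force: 61.5
```

A +3.7 N side force in y suggests the nut sits slightly too far to -y. I'll ease it +1 mm.

{"name": "carry_out", "arguments": {"series": [{"delta_rot": [0, 0, 0], "travel": [0, 0.04, 0], "fingers": 1}, {"delta_rot": [0, 0, 0], "travel": [0, 0, 0], "fingers": 1}, {"delta_rot": [0, 0, 0], "travel": [0, 0, 0], "fingers": 1}]}}

```text
clock: 9.5
tcp_pos: [0.5719, 0.1779, 0.0979]
orientation: [0.0, 0.573, 0.819, -0.0]
wrist_force: [-0.3, -1.3, -2.1]
finger_gap: 0.0367
grip_force: 61.5
```

```bash
python3 - <<'E'
from workcell import env
from h import *
s=env.get_state();print(s['clock'],s['tcp_pos'],s['wrist_force'],s['ft_torque'])
c=env.read_camera('side');pickle.dump(c,open('side4.pkl','wb'))
a=crop(c,295,130,80,75,8).astype(float)
cv2.imwrite('pics/s4.png',np.clip((a/255)**.6*255*1.1,0,255).astype(np.uint8))
E
```

```text
9.5 [0.5718753  0.17787395 0.09792832] [-0.30850207 -1.29207123 -2.07632045] [0.01164979 0.06974011 0.00125614]
```

View pics/s4.png

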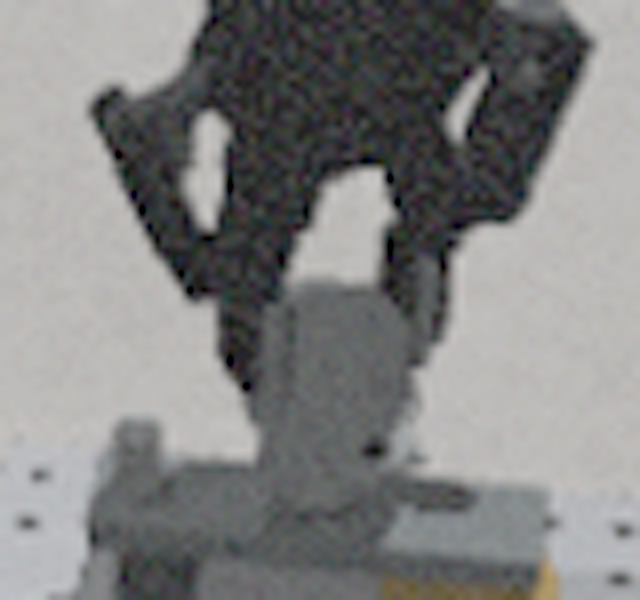

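The nut surrounds the nose (the tip is no longer visible), its near hole is at crop (375,448), and the side force is gone. I'll lower it onto the thread start.

{"name": "carry_out", "arguments": {"series": [{"delta_rot": [0, 0, 0], "travel": [0, 0, -0.1], "fingers": 1}, {"delta_rot": [0, 0, 0], "travel": [0, 0, -0.07], "fingers": 1}, {"delta_rot": [0, 0, 0], "travel": [0, 0, 0], "fingers": 1}]}}

```text
clock: 9.93
tcp_pos: [0.5715, 0.1781, 0.0933]
orientation: [-0.0, 0.573, 0.82, -0.0]
wrist_force: [0.2, 0.2, -2.2]
finger_gap: 0.0366
grip_force: 61.5
```

{"name": "carry_out", "arguments": {"series": [{"delta_rot": [0, 0, 0], "travel": [0, 0, -0.05], "fingers": 1}, {"delta_rot": [0, 0, 0], "travel": [0, 0, 0], "fingers": 1}]}}

```text
clock: 10.18
tcp_pos: [0.5718, 0.1781, 0.0927]
orientation: [0.0, 0.573, 0.82, 0.0]
wrist_force: [-1.4, -0.8, 0.7]
finger_gap: 0.0368
grip_force: 61.9
```

Contact with the thread start: fz went from -2.2 to +0.7 N. Hold briefly, then turn +60°.

{"name": "carry_out", "arguments": {"series": [{"delta_rot": [0, 0, 0], "travel": [0, 0, 0], "fingers": 1}, {"delta_rot": [0, 0, 0], "travel": [0, 0, 0], "fingers": 1}, {"delta_rot": [0, 0, 0.5], "travel": [0, 0, 0], "fingers": 1}, {"delta_rot": [0, 0, 0.9], "travel": [0, 0, 0], "fingers": 1}, {"delta_rot": [0, 0, 0.9], "travel": [0, 0, 0], "fingers": 1}]}}

```text
clock: 10.8
tcp_pos: [0.5726, 0.1785, 0.0927]
orientation: [0.001, 0.474, 0.881, 0.001]
wrist_force: [0.9, 1.1, 0.4]
finger_gap: 0.0364
grip_force: 61.8
```

{"name": "carry_out", "arguments": {"series": [{"delta_rot": [0, 0, 0.9], "travel": [0, 0, 0], "fingers": 1}, {"delta_rot": [0, 0, 0.9], "travel": [0, 0, 0], "fingers": 1}, {"delta_rot": [0, 0, 0.9], "travel": [0, 0, 0], "fingers": 1}, {"delta_rot": [0, 0, 0.9], "travel": [0, 0, 0], "fingers": 1}, {"delta_rot": [0, 0, 0.9], "travel": [0, 0, 0], "fingers": 1}]}}

```text
clock: 11.42
tcp_pos: [0.572, 0.1785, 0.0923]
orientation: [0.0, 0.265, 0.964, 0.0]
wrist_force: [0.1, -0.3, -2.3]
finger_gap: 0.0368
grip_force: 61.6
```

{"name": "carry_out", "arguments": {"series": [{"delta_rot": [0, 0, 0.9], "travel": [0, 0, 0], "fingers": 1}, {"delta_rot": [0, 0, 0.9], "travel": [0, 0, 0], "fingers": 1}, {"delta_rot": [0, 0, 0.9], "travel": [0, 0, 0], "fingers": 1}, {"delta_rot": [0, 0, 0.97], "travel": [0, 0, 0], "fingers": 1}, {"delta_rot": [0, 0, 0], "travel": [0, 0, 0], "fingers": 1}]}}

```text
clock: 12.05
tcp_pos: [0.5716, 0.1782, 0.0919]
orientation: [-0.0, 0.087, 0.996, 0.0]
wrist_force: [0.3, 0.6, -1.9]
finger_gap: 0.0366
grip_force: 61.6
```

The ears are at 170°, along the strap, with the nut free of contact force. I'll lower it 4 mm, still held, to confirm the lugs enter the gaps.

{"name": "carry_out", "arguments": {"series": [{"delta_rot": [0, 0, 0], "travel": [0, 0, -0.08], "fingers": 1}, {"delta_rot": [0, 0, 0], "travel": [0, 0, -0.08], "fingers": 1}, {"delta_rot": [0, 0, 0], "travel": [0, 0, 0], "fingers": 1}]}}

```text
clock: 12.42
tcp_pos: [0.5715, 0.1781, 0.0879]
orientation: [-0.0, 0.087, 0.996, -0.0]
wrist_force: [0.3, -0.7, -1.3]
finger_gap: 0.0364
grip_force: 61.6
```

{"name": "carry_out", "arguments": {"series": [{"delta_rot": [0, 0, 0], "travel": [0, 0, -0.08], "fingers": 1}, {"delta_rot": [0, 0, 0], "travel": [0, 0, 0], "fingers": 1}, {"delta_rot": [0, 0, 0], "travel": [0, 0, 0], "fingers": -0.2}, {"delta_rot": [0, 0, 0], "travel": [0, 0, 0], "fingers": -0.5}, {"delta_rot": [0, 0, 0], "travel": [0, 0, 0], "fingers": -1}]}}

```text
clock: 13.05
tcp_pos: [0.572, 0.1782, 0.0867]
orientation: [0.0, 0.087, 0.996, 0.0]
wrist_force: [0.7, -0.1, -0.1]
finger_gap: 0.08
grip_force: 0.0
```

{"name": "carry_out", "arguments": {"series": [{"delta_rot": [0, 0, 0], "travel": [0, 0, 0], "fingers": -1}, {"delta_rot": [0, 0, 0], "travel": [0, 0, 0.5], "fingers": -1}, {"delta_rot": [0, 0, 0], "travel": [0, 0, 1], "fingers": -1}, {"delta_rot": [0, 0, 0], "travel": [0, 0, 1], "fingers": -1}, {"delta_rot": [0, 0, 0], "travel": [0, 0, 1], "fingers": -1}]}}

```text
clock: 13.68
tcp_pos: [0.5719, 0.1782, 0.1757]
orientation: [0.0, 0.087, 0.996, 0.0]
wrist_force: [-0.0, -0.3, -0.5]
finger_gap: 0.0851
grip_force: 0.0
```

{"name": "carry_out", "arguments": {"series": [{"delta_rot": [0, 0, 0], "travel": [0, -1, 0.2], "fingers": -1}, {"delta_rot": [0, 0, 0], "travel": [0, -1, 0], "fingers": -1}, {"delta_rot": [0, 0, 0], "travel": [0, -1, 0], "fingers": -1}, {"delta_rot": [0, 0, 0], "travel": [0, -1, 0], "fingers": -1}, {"delta_rot": [0, 0, 0], "travel": [0, -1, 0], "fingers": -1}]}}

```text
clock: 14.3
tcp_pos: [0.5719, 0.0524, 0.1799]
orientation: [0.001, 0.087, 0.996, 0.0]
wrist_force: [0.1, -0.8, -0.9]
finger_gap: 0.0856
grip_force: 0.0
```

{"name": "carry_out", "arguments": {"series": [{"delta_rot": [0, 0, 0], "travel": [0, -1, 0], "fingers": -1}, {"delta_rot": [0, 0, 0], "travel": [0, -1, 0], "fingers": -1}, {"delta_rot": [0, 0, 0], "travel": [0, -1, 0], "fingers": -1}, {"delta_rot": [0, 0, 0], "travel": [0, -1, 0], "fingers": -1}, {"delta_rot": [0, 0, 0], "travel": [0, 0, 0], "fingers": -1}]}}

```text
clock: 14.92
tcp_pos: [0.572, -0.0484, 0.1798]
orientation: [0.001, 0.088, 0.996, -0.0]
wrist_force: [0.3, 0.7, 0.1]
finger_gap: 0.0854
grip_force: 0.0
```

```bash
python3 - <<'E'
from workcell import env
from h import *
s=env.get_state();print(s['clock'],s['tcp_pos'],s['wrist_force'],s['qvel'])
c=env.read_camera('side');t=env.read_camera('top')
a=np.hstack([crop(c,285,150,100,100,4),crop(t,168,175,100,100,4)]).astype(float)
cv2.imwrite('pics/s5.png',np.clip((a/255)**.6*255*1.1,0,255).astype(np.uint8))
for z in(.074,.102):print('expected axis side',(proj(c,[.572,.178,z])-[285,150]+.5)*4)
E
```

```text
14.925 [ 0.57203941 -0.04836802  0.17975118] [0.32084136 0.65324554 0.11416069] [ 0.0313609  -0.00060841 -0.00777269  0.00185144  0.01490403  0.01452715]
expected axis side [201.39636747 141.80165536]
expected axis side [203.18668695 102.05016   ]
```

View pics/s5.png

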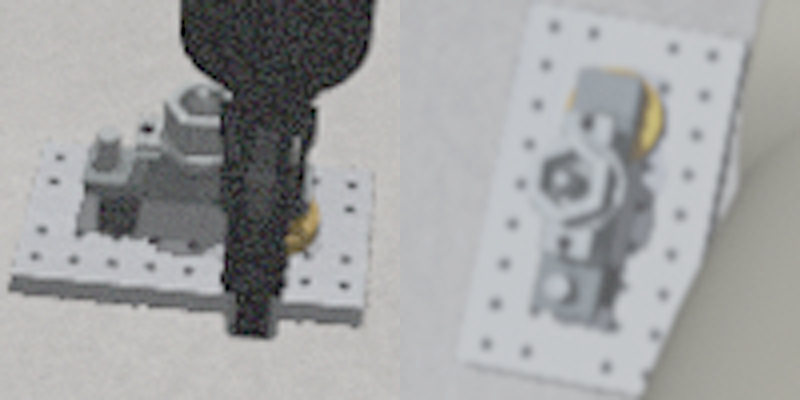

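The nut sits on the stud with its ears along the strap. The top crop shows the hex centred on the nose at (572,183), with holes at (588,122) and (563,245). The side crop shows an ear hole at (147,128). One height check, then hand in.

```bash
python3 - <<'E'
from workcell import env
from h import *
c=load('side')
for z in(.0895,.080):print(z,(proj(c,[.572-.0305,.178+.0054,z])-[285,150]+.5)*4)
q=(proj(c,[.572-.0305,.178+.0054,.080])-[285,150]+.5)*4
if abs(q[1]-128)<8: print(env.hand_in())
E
```

```text
0.0895 [146.89022795 115.4901806 ]
0.08 [146.64175873 128.92174941]
the job is handed in; nothing more can be done
None
```

The flange nut is seated level on the stud with its ears along the strap and the gripper clear of it; the plain hex nut was left alone, and the job was handed in at about 15 s.

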